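# Put the optics of a transmission bench into the right order

## Task

The four mounts on the optical rail stand in the wrong order. Rearrange them so that, counting from the lamp, they come: lens, red filter, iris, wafer holder, each seated flat in its saddle with its face square to the rail. The empty saddle on the bench is there to set a mount aside and must be empty again at the end; set the mounts down gently, never drop one or let it fall over.

Things in the scene. Friction and masses are not known exactly. Their poses are not given: they have to be found in the camera images.
- lens_mount: Lens mount: bright silver ring, 44 mm across, 18 mm thick, with a clear lens; silver foot; 76 mm tall, 0.16 kg. Foot 46 x 46 x 9 mm, 3 mm bevel below. Origin: centre of the foot's underside; z up, y along the light (either way round), x across the head: grip along x, 54 mm above the origin, where it is 46 mm wide with flat sides from 42 to 66 mm.
- filter_mount: Filter mount: off-white square frame 14 mm thick, a red glass plate sticking up out of it; white foot; 90 mm tall, 0.14 kg. Foot 46 x 46 x 9 mm, 3 mm bevel below. Origin: centre of the foot's underside; z up, y along the light (either way round), x across the head: grip along x, 54 mm above the origin, where it is 46 mm wide with flat sides from 31 to 75 mm.
- iris_mount: Iris mount: black ring, 44 mm across, 12 mm thick, with grey blades, a lever with a yellow ball on top; black foot; 90 mm tall, 0.14 kg. Foot 46 x 46 x 9 mm, 3 mm bevel below. Origin: centre of the foot's underside; z up, y along the light (either way round), x across the head: grip along x, 54 mm above the origin, where it is 46 mm wide with flat sides from 42 to 66 mm.
- wafer_mount: Wafer holder: gold ring, 59 mm across, 12 mm thick, round a violet-grey wafer; gold foot; 90 mm tall, 0.17 kg. Foot 46 x 46 x 9 mm, 3 mm bevel below. Origin: centre of the foot's underside; z up, y along the light (either way round), x across the head: grip along x, 60 mm above the origin, where it is 60 mm wide with flat sides from 48 to 72 mm.
- lamp: The lamp: black finned upright cylinder 51 mm across, 96 mm tall, with a yellow cap and a bright port; fixed at the left or right end of the rail, about 73 mm beyond the end saddle's centre. The saddles are counted from it. Origin: centre of its underside, on the rail. At the other end stands the detector, a grey disc with a black face, 95 mm tall.
- saddle_1: Rail saddle number 1 from the robot's left (largest y), of four in a row about 85 mm apart on an aluminium rail (76 mm wide, 18 mm high) running left to right. Dark, 70 x 70 x 12 mm, fixed; square nest 49 mm wide at the floor, 57 mm at the mouth: sloping walls guide a foot in. Origin: centre of its underside; nest floor 6 mm above it; y along the rail; place a mount with its y along this y.
- saddle_2: Rail saddle number 2 from the robot's left (largest y), of four in a row about 85 mm apart on an aluminium rail (76 mm wide, 18 mm high) running left to right. Dark, 70 x 70 x 12 mm, fixed; square nest 49 mm wide at the floor, 57 mm at the mouth: sloping walls guide a foot in. Origin: centre of its underside; nest floor 6 mm above it; y along the rail; place a mount with its y along this y.
- saddle_3: Rail saddle number 3 from the robot's left (largest y), of four in a row about 85 mm apart on an aluminium rail (76 mm wide, 18 mm high) running left to right. Dark, 70 x 70 x 12 mm, fixed; square nest 49 mm wide at the floor, 57 mm at the mouth: sloping walls guide a foot in. Origin: centre of its underside; nest floor 6 mm above it; y along the rail; place a mount with its y along this y.
- saddle_4: Rail saddle number 4 from the robot's left (largest y), of four in a row about 85 mm apart on an aluminium rail (76 mm wide, 18 mm high) running left to right. Dark, 70 x 70 x 12 mm, fixed; square nest 49 mm wide at the floor, 57 mm at the mouth: sloping walls guide a foot in. Origin: centre of its underside; nest floor 6 mm above it; y along the rail; place a mount with its y along this y.
- spare_saddle: The spare saddle: empty at the start, on the bench top in front of the rail, nearer the robot; a place to set a mount aside. Dark, 70 x 70 x 12 mm, fixed; square nest 49 mm wide at the floor, 57 mm at the mouth: sloping walls guide a foot in. Origin: centre of its underside; nest floor 6 mm above it; yaw up to 0.3 rad. It stands 18 mm lower than the saddles on the rail.
Mind the look-alikes: they are no part of the job. Leave any green look-alike of the filter_mount alone.

How it is judged:
By the outcome, as a careful person would: the job done as asked, in the order asked, and still so for the second after the job is handed in, with the robot touching nothing.
It also fails if it takes over 112 s, if anything falls off the work surface, if the arm or the gripper's body presses on something with over 40 N, if the wrist force passes 120 N, or if a joint passes its speed limit or range.

## Robot

A 7-joint arm with a two-finger parallel gripper is mounted at the origin on a cart in front of the work surface, level with it; the furniture and walls round the work are solid. World frame = base frame: x ahead of the robot, y to its left, z up, the work surface at z = 0. Lengths are in m, angles in degrees, forces in N, time in s.
With the tool pointing down it reaches from about 0.425 to 0.875 m from the base axis. Payload 4.7 kg.
Tool frame: the origin (TCP) lies between the finger pads; the fingertips stand 8 mm ahead of it and the grasp point (between the pads) lies 11 mm behind it (env.tip_extent is the distance from the TCP to the fingertips, in m); z points along the fingers, y is the line along which they close (so a half turn about z gives the same grasp; the last joint's range is limited). The gripper opens to 87 mm and grips with 3 to 60 N. Pads are 19 mm wide; open, the fingers measure 117 mm over their backs; the gripper's body (75 mm by 190 mm) begins 51 mm behind the grasp point.
Start: joints at [64.578, 18.392, -4.016, 83.108, 1.295, 78.541, -3.26], TCP at [0.287, -0.583, 0.231] pointing down, gripper open.
Joint ranges: [-163.93, 163.93], [-17.29, 119.83], [-79.2, 71.16], [3.27, 140.29], [-89.18, 269.18], [5.43, 117.66], [-154.24, 154.24]. Speed limits (degrees/s): [147.25, 147.25, 180, 180, 180, 180, 180].

## Interface

Orientations are given as [roll, pitch, yaw] about the fixed x, y, z axes, in that order (R = Rz(yaw) Ry(pitch) Rx(roll)).
In Python, from cell import sensors, vision, workorder, env gives the robot as it stands.
- The arm moves only by the tool drive_tool, never from a script. Its argument "moves" is a list of rows, each an object of numbers: "x", "y", "z": the shift along the tool's x, y, z in mm; "rx", "ry", "rz": the turn, a rotation vector about the tool's x, y, z in rad; "fingers": the closure, from -1 (fully open) to 1 (shut). In form: [{"x": .., "y": .., "z": .., "rx": .., "ry": .., "rz": .., "fingers": ..}, ...]. A call has 1 to 20 rows; each row is the pose to reach, as a shift and turn from the pose commanded when the call began, along the tool's axes at that moment; what a row does not reach only later rows make up. A row lasts 1/8 s, in which the tool goes at most 62.5 mm and 10.7 degrees, less where a joint would pass 70% of its speed; a pose out of reach is approached as far as the arm can. A call with a gripper value outside its range is refused whole. The fingers move at their own pace and stop on an object; "force" is the grip in N (left out, the last holds). Time passes only in rows, so rows that repeat a pose let the fingers close. It gives the time, the measured TCP pose, the force, the opening and the grip force at its end, in the units of the state.
- sensors.get_obs(): the state, without advancing time (a new reading comes with each control period).
- vision.read_camera(name): name is "side" or "top"; returns a dict with "image" (420x560x3 uint8, red, green, blue), "fx", "fy", "cx", "cy" (pixels), "k1" (the pictures are not rectified: a ray, as slopes to the right and down, at radius r is drawn at 1 + k1 r^2 times it, then the intrinsics apply), "R" (3x3) and "t" (3): a world point X has camera coordinates R X + t. Camera axes: x right, y down, z forward; pixel columns grow to the right and rows downward; lengths in m; the calibration is good to about 2 mm. A picture is of the moment at which its call begins. There is no depth.
- workorder.sign_off(): hands the job in; it is judged then, once.
The state is a dict: "time_s": time; "qpos": joint angles; "joint_velocities": joint speeds; "effort": joint torques, N m; "tool_pos": TCP position; "tool_rot": TCP orientation; "force": force on the tool from outside, world axes, zero at the start; "wrist_torque": the same for the moment, N m; "grip_width": finger opening in m; "grasp_force": force on a finger pad.
Only numpy, scipy, OpenCV 4.12 (cv2) and the standard library are available. Lean on these libraries where they do the work, as an engineer would, in place of code of your own. Each camera call takes 0.05 s, during which the arm holds its last target. There are 200 camera calls.

## Working session

There is one attempt and no reset: what is moved stays moved. The work goes in short steps, Python scripts to look and compute and a tool call to move; the robot and the scene stay as the last step left them, time stands still between calls to the robot, and variables do not carry over. Pictures are saved under pics/ and viewed, at most 14 in all, crops included, and the job is handed in when it is done.

Besides the shell and the picture viewer there is one more tool, called after "Call:" by a JSON object that holds its "fn" and its "kwargs". drive_tool: Moves the arm, as the interface text tells. Its arguments: {"type":"object","properties":{"moves":{"type":"array"},"force":{"type":"number"}},"required":["moves"]}

```bash
mkdir -p pics
cat > h.py <<'E'
import numpy as np,cv2
from cell import sensors,vision,workorder,env
def snap(n,f):
    c=vision.read_camera(n); cv2.imwrite(f'pics/{f}.png',c['image'][:,:,::-1]); 
    np.savez(f'{n}.npz',**{k:np.array(v) for k,v in c.items()}); return c
def px2w(c,u,v,z):
    xd=np.array([(u-c['cx'])/c['fx'],(v-c['cy'])/c['fy']]); x=xd.copy()
    for _ in range(30): x=xd/(1+c['k1']*(x@x))
    R=np.array(c['R']);t=np.array(c['t']); C=-R.T@t; d=R.T@np.array([x[0],x[1],1])
    return C+d*(z-C[2])/d[2]
def w2px(c,X):
    p=np.array(c['R'])@X+c['t']; x=p[:2]/p[2]; x=x*(1+c['k1']*(x@x)); return x*[c['fx'],c['fy']]+[c['cx'],c['cy']]
def load(n): return dict(np.load(f'{n}.npz'))
E
python3 - <<'E'
from h import *
for n in('side','top'):
    c=snap(n,n+'0'); R=np.array(c['R']); print(n,c['fx'],c['k1'],-R.T@c['t'],R.round(2).tolist())
o=sensors.get_obs(); print(o)
E
```

```text
side 384.51736631164846 -0.09600520163129604 [ 0.48632978 -0.5078874   0.62278386] [[1.0, -0.09, -0.02], [-0.08, -0.67, -0.73], [0.05, 0.73, -0.68]]
top 420.04262032999725 -0.07372886087061671 [0.38450877 0.14566037 0.86816808] [[0.03, -1.0, 0.01], [-0.98, -0.03, -0.19], [0.19, -0.0, -0.98]]
{'time_s': 0.1, 'qpos': array([64.57781192, 18.43650693, -4.01805216, 83.16790327,  1.29632482,
       78.54189698, -3.26140011]), 'joint_velocities': array([ 0.05871028, -0.0732871 ,  0.00132768, -0.12422932,  0.15675837,
        0.05344364,  0.09530199]), 'effort': array([ 6.35032739e-04, -4.92570269e+01, -4.05005571e-01, -3.13400316e+01,
       -6.41239271e-02,  3.94613435e-02,  6.56872862e-05]), 'tool_pos': array([ 0.28704178, -0.58264191,  0.22955211]), 'tool_rot': array([-1.79899012e+02,  5.99746493e-03,  2.62330441e+01]), 'force': array([ 0.19311808, -0.25498548,  0.09118458]), 'wrist_torque': array([ 0.01874588,  0.00195037, -0.05903004]), 'grasp_force': 0.0, 'grip_width': 0.08684221729300802}
```

View pics/top0.png

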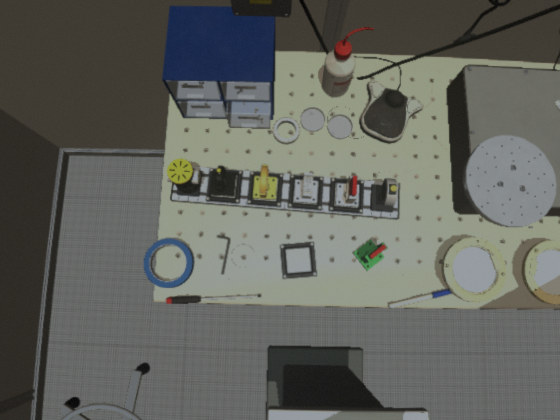

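View pics/side0.png

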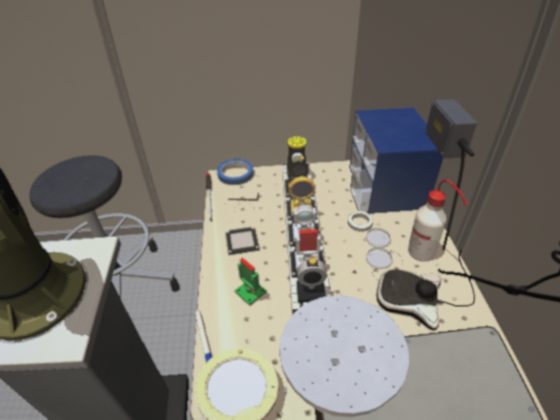

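The lamp's yellow cap is at (180,170) in the top view, so the lamp is on the robot's left. From the lamp the order is iris (222,185), wafer holder (265,185), lens (305,190), filter (348,190), then the detector (388,195). The spare saddle is at (298,260) and the green decoy at (370,253). I'll enlarge both views next.

Run:
```python
import cv2
a=cv2.imread('pics/top0.png')[145:285,160:410]; cv2.imwrite('pics/topc.png',cv2.resize(a,None,fx=3.2,fy=3.2,interpolation=cv2.INTER_CUBIC))
a=cv2.imread('pics/side0.png')[130:310,210:350]; cv2.imwrite('pics/sidec.png',cv2.resize(a,None,fx=3.3,fy=3.3,interpolation=cv2.INTER_CUBIC))
```

```text
(no output)
```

View pics/topc.png

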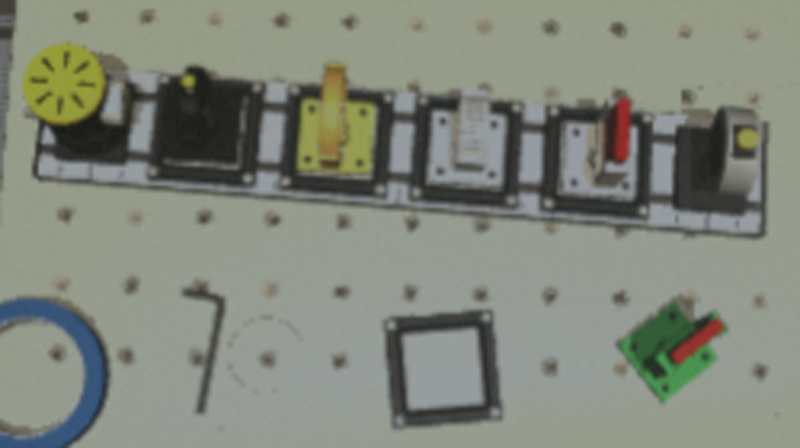

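View pics/sidec.png

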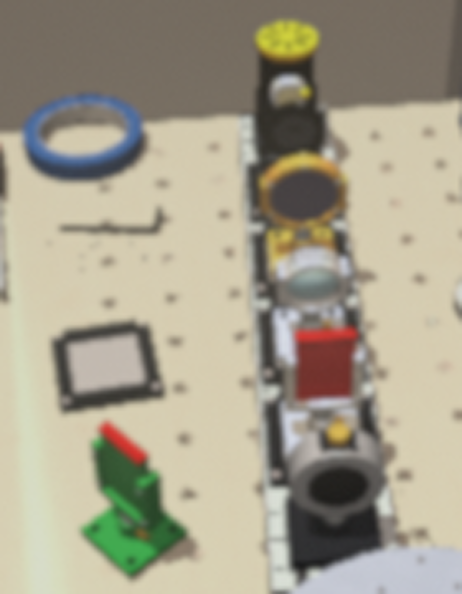

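```bash
cat > m.py <<'E'
from h import *
c=load('top'); s=load('side')
def T(p,z): return px2w(c,160+p[0]/3.2,145+p[1]/3.2,z)
def S(p,z): return px2w(s,210+p[0]/3.3,130+p[1]/3.3,z)
Q={1:[(165,75),(262,83),(253,183),(150,177)],2:[(291,88),(393,98),(382,195),(281,188)],3:[(422,97),(521,103),(516,206),(411,199)],4:[(553,107),(651,113),(645,215),(543,207)]}
E
python3 - <<'E'
from m import *
def show(k,P):
    P=np.array(P);e=P[1]-P[0]+P[2]-P[3]; f=P[0]-P[3]+P[1]-P[2]
    print(k,P.mean(0).round(4),'yaw',np.degrees(np.arctan2(-e[0]*-1,-e[1])*-1).round(1),np.degrees(np.arctan2(f[1],f[0])).round(1),'size',np.linalg.norm(e)/2,np.linalg.norm(f)/2)
for k in Q: show(k,[T(p,.03) for p in Q[k]])
show('spare',[T(p,.012) for p in [(387,320),(491,312),(501,417),(395,426)]])
show('spareS',[S(p,.012) for p in [(163,393),(62,410),(52,338),(150,322)]])
print('heads top: iris ball',T((189,80),.114-.003),'wafer top',T((334,70),.112),T((330,165),.085),'filter',T((624,100),.114),T((622,160),.114),'lens',T((474,95),.1),T((468,165),.1))
# side view: rail top left edge, wafer top, filter top corners
print('side filter top',S((293,331),.114),S((356,328),.114),'wafer',S((303,155),.114),'detector screw')
# reproject predicted
for z in (.03,): print()
E
```

```text
1 [0.5897 0.2606 0.03  ] yaw 2.6 -3.7 size 0.06459391778784501 0.06701102780210597
2 [0.5835 0.1774 0.03  ] yaw 3.4 -4.1 size 0.06528395489139573 0.06511035841858696
3 [0.5799 0.0935 0.03  ] yaw 2.2 -3.6 size 0.06542708467550742 0.06757476514093805
4 [0.5761 0.0097 0.03  ] yaw 2.5 -4.7 size 0.06438400935506153 0.06668542033957729
spare [0.4421 0.1056 0.012 ] yaw -6.0 5.9 size 0.06693930046871625 0.0669788133183574
spareS [0.4468 0.0978 0.012 ] yaw 83.2 -84.8 size 0.06791590136228383 0.06885437039943074
heads top: iris ball [0.59912722 0.26185009 0.111     ] wafer top [0.60709093 0.17728255 0.112     ] [0.55617722 0.17885207 0.085     ] filter [0.5931582  0.00801679 0.114     ] [0.55733272 0.00949562 0.114     ] lens [0.59754401 0.09451802 0.1       ] [0.55505727 0.09748951 0.1       ]
side filter top [0.56087015 0.01168083 0.114     ] [0.59725084 0.00997255 0.114     ] wafer [0.58970153 0.1799925  0.114     ] detector screw
```

```bash
cat > sp.py <<'E'
from h import *
from scipy.optimize import minimize
def mask(n,roi):
    c=load(n); u0,v0,u1,v1=roi; K=8
    g=cv2.resize(cv2.cvtColor(c['image'],cv2.COLOR_RGB2GRAY)[v0:v1,u0:u1],None,fx=K,fy=K,interpolation=cv2.INTER_CUBIC)
    m=(g<105).astype('uint8')
    cs,_=cv2.findContours(m,0,1); k=max(cs,key=cv2.contourArea); h=cv2.convexHull(k)
    out=np.zeros_like(m); cv2.fillPoly(out,[h],1)
    return c,out,K,(u0,v0)
def proj(c,p,K,o,sh):
    a=np.radians(p[2]); R=np.array([[np.cos(a),-np.sin(a)],[np.sin(a),np.cos(a)]])
    pts=[]
    for sx in(-.035,.035):
        for sy in(-.035,.035):
            for z in(0,.012): pts.append((w2px(c,np.r_[R@[sx,sy]+p[:2],z])-o+.5)*K)
    h=cv2.convexHull(np.array(pts,np.float32)); out=np.zeros(sh,'uint8'); cv2.fillPoly(out,[h.astype(int)],1); return out
for n,roi in(('top',(274,236,324,284)),('side',(220,222,266,260))):
    c,m,K,o=mask(n,roi); f=lambda p:(proj(c,[p[0]/1e3,p[1]/1e3,p[2]],K,o,m.shape)!=m).sum()
    r=min((minimize(f,[442+dx,102,a],method='Nelder-Mead',options=dict(initial_simplex=[[442+dx,102,a],[448+dx,102,a],[442+dx,108,a],[442+dx,102,a+5]])) for dx in(0,3) for a in(3,8)),key=lambda r:r.fun)
    print(n,r.x.round(2),r.fun,m.sum())
E
python3 sp.py
```

```text
top [443.03 107.02   6.32] 1903.0 75543
side [445.19 108.02   6.24] 7708.0 44173
```

```bash
cat >> h.py <<'E'
from scipy.spatial.transform import Rotation as Ro
def rel(pos,yaw,cur=None):
    """tool-frame shift (mm) and rz (rad) from current measured pose to pos/yaw"""
    o=sensors.get_obs(); R=Ro.from_euler('xyz',o['tool_rot'],degrees=True)
    d=R.inv().apply(np.array(pos)-o['tool_pos'])*1e3
    rv=(R.inv()*Ro.from_euler('xyz',[180,0,yaw],degrees=True)).as_rotvec()
    print(o['time_s'],o['tool_pos'].round(4),o['tool_rot'].round(2),'shift',d.round(1),'rot',rv.round(4),'w',round(o['grip_width'],4),'F',o['force'].round(1))
E
python3 - <<'E'
from h import *
c=load('top');s=load('side')
for z in(.05,.1,.15,.2,.25): print(z,px2w(c,510,181,z).round(3),px2w(s,343,353,z).round(3))
rel((.450,-.30,.29),60); rel((.582,.096,.29),86.9)
E
```

```text
0.05 [ 0.611 -0.327  0.05 ] [ 0.605 -0.213  0.05 ]
0.1 [ 0.597 -0.298  0.1  ] [ 0.594 -0.239  0.1  ]
0.15 [ 0.583 -0.269  0.15 ] [ 0.584 -0.265  0.15 ]
0.2 [ 0.569 -0.24   0.2  ] [ 0.574 -0.29   0.2  ]
0.25 [ 0.556 -0.211  0.25 ] [ 0.563 -0.316  0.25 ]
0.1 [ 0.287  -0.5826  0.2296] [-1.799e+02  1.000e-02  2.623e+01] shift [ 271.1 -181.6  -60.2] rot [-1.700e-03 -4.000e-04 -5.893e-01] w 0.0868 F [ 0.2 -0.3  0.1]
0.1 [ 0.287  -0.5826  0.2296] [-1.799e+02  1.000e-02  2.623e+01] shift [ 564.5 -478.5  -59.7] rot [-1.7000e-03 -8.0000e-04 -1.0588e+00] w 0.0868 F [ 0.2 -0.3  0.1]
```

Call:
{"fn": "drive_tool", "kwargs": {"moves": [{"x": 10, "y": -8, "z": -30, "rz": 0, "fingers": -1}, {"x": 45, "y": -38, "z": -60, "rz": -0.07, "fingers": -1}, {"x": 80, "y": -68, "z": -60, "rz": -0.14, "fingers": -1}, {"x": 120, "y": -102, "z": -60, "rz": -0.22, "fingers": -1}, {"x": 160, "y": -136, "z": -60, "rz": -0.3, "fingers": -1}, {"x": 200, "y": -170, "z": -60, "rz": -0.38, "fingers": -1}, {"x": 240, "y": -204, "z": -60, "rz": -0.46, "fingers": -1}, {"x": 280, "y": -238, "z": -60, "rz": -0.54, "fingers": -1}, {"x": 320, "y": -272, "z": -60, "rz": -0.62, "fingers": -1}, {"x": 360, "y": -306, "z": -60, "rz": -0.7, "fingers": -1}, {"x": 400, "y": -340, "z": -60, "rz": -0.78, "fingers": -1}, {"x": 440, "y": -374, "z": -60, "rz": -0.86, "fingers": -1}, {"x": 480, "y": -408, "z": -60, "rz": -0.93, "fingers": -1}, {"x": 520, "y": -441, "z": -60, "rz": -1.0, "fingers": -1}, {"x": 545, "y": -462, "z": -60, "rz": -1.03, "fingers": -1}, {"x": 564.5, "y": -478.5, "z": -60, "rz": -1.059, "fingers": -1}, {"x": 564.5, "y": -478.5, "z": -60, "rz": -1.059, "fingers": -1}, {"x": 564.5, "y": -478.5, "z": -60, "rz": -1.059, "fingers": -1}], "force": 20}}

```text
invalid input at $.moves[0]: expected keys x, y, z, rx, ry, rz, fingers
```

```bash
python3 -c "
from h import *
rel((.582,.096,.150),86.9); rel((.582,.096,.070),86.9)"
```

```text
0.1 [ 0.287  -0.5826  0.2296] [-1.799e+02  1.000e-02  2.623e+01] shift [ 564.6 -478.2   80.3] rot [-1.7000e-03 -8.0000e-04 -1.0588e+00] w 0.0868 F [ 0.2 -0.3  0.1]
0.1 [ 0.287  -0.5826  0.2296] [-1.799e+02  1.000e-02  2.623e+01] shift [ 564.6 -478.1  160.3] rot [-1.7000e-03 -8.0000e-04 -1.0588e+00] w 0.0868 F [ 0.2 -0.3  0.1]
```

Call:
{"fn": "drive_tool", "kwargs": {"moves": [{"x": 20, "y": -17, "z": -60, "rx": 0, "ry": 0, "rz": -0.03, "fingers": -1}, {"x": 60, "y": -51, "z": -60, "rx": 0, "ry": 0, "rz": -0.1, "fingers": -1}, {"x": 100, "y": -85, "z": -60, "rx": 0, "ry": 0, "rz": -0.18, "fingers": -1}, {"x": 140, "y": -119, "z": -60, "rx": 0, "ry": 0, "rz": -0.26, "fingers": -1}, {"x": 180, "y": -153, "z": -60, "rx": 0, "ry": 0, "rz": -0.34, "fingers": -1}, {"x": 220, "y": -187, "z": -60, "rx": 0, "ry": 0, "rz": -0.42, "fingers": -1}, {"x": 260, "y": -221, "z": -60, "rx": 0, "ry": 0, "rz": -0.5, "fingers": -1}, {"x": 300, "y": -255, "z": -60, "rx": 0, "ry": 0, "rz": -0.58, "fingers": -1}, {"x": 340, "y": -289, "z": -60, "rx": 0, "ry": 0, "rz": -0.66, "fingers": -1}, {"x": 380, "y": -323, "z": -60, "rx": 0, "ry": 0, "rz": -0.74, "fingers": -1}, {"x": 420, "y": -357, "z": -60, "rx": 0, "ry": 0, "rz": -0.82, "fingers": -1}, {"x": 460, "y": -391, "z": -60, "rx": 0, "ry": 0, "rz": -0.9, "fingers": -1}, {"x": 500, "y": -424, "z": -60, "rx": 0, "ry": 0, "rz": -0.98, "fingers": -1}, {"x": 540, "y": -458, "z": -60, "rx": 0, "ry": 0, "rz": -1.04, "fingers": -1}, {"x": 564.5, "y": -478.5, "z": -60, "rx": 0, "ry": 0, "rz": -1.059, "fingers": -1}, {"x": 564.5, "y": -478.5, "z": -60, "rx": 0, "ry": 0, "rz": -1.059, "fingers": -1}, {"x": 564.5, "y": -478.5, "z": -60, "rx": 0, "ry": 0, "rz": -1.059, "fingers": -1}], "force": 20}}

```text
time_s: 2.22
tool_pos: [0.5819, 0.0946, 0.29]
tool_rot: [-179.9, 0.1, 86.9]
force: [0.4, -0.1, 0.1]
grip_width: 0.087
grasp_force: 0.0
```

```bash
python3 -c "
from h import *
rel((.582,.096,.150),86.9); rel((.582,.096,.070),86.9)"
```

```text
2.225 [0.5819 0.0946 0.29  ] [-1.7994e+02  6.0000e-02  8.6850e+01] shift [1.6e+00 1.0e-01 1.4e+02] rot [-0.001   0.0011 -0.0008] w 0.087 F [ 0.4 -0.1  0.1]
2.225 [0.5819 0.0946 0.29  ] [-1.7994e+02  6.0000e-02  8.6850e+01] shift [1.7e+00 2.0e-01 2.2e+02] rot [-0.001   0.0011 -0.0008] w 0.087 F [ 0.4 -0.1  0.1]
```

Call:
{"fn": "drive_tool", "kwargs": {"moves": [{"x": 1, "y": 0, "z": 60, "rx": 0, "ry": 0, "rz": 0, "fingers": -1}, {"x": 1, "y": 0, "z": 120, "rx": 0, "ry": 0, "rz": 0, "fingers": -1}, {"x": 1, "y": 0, "z": 160, "rx": 0, "ry": 0, "rz": 0, "fingers": -1}, {"x": 1, "y": 0, "z": 190, "rx": 0, "ry": 0, "rz": 0, "fingers": -1}, {"x": 1, "y": 0, "z": 210, "rx": 0, "ry": 0, "rz": 0, "fingers": -1}, {"x": 1, "y": 0, "z": 220, "rx": 0, "ry": 0, "rz": 0, "fingers": -1}, {"x": 1, "y": 0, "z": 220, "rx": 0, "ry": 0, "rz": 0, "fingers": -0.3}, {"x": 1, "y": 0, "z": 220, "rx": 0, "ry": 0, "rz": 0, "fingers": 0.2}, {"x": 1, "y": 0, "z": 220, "rx": 0, "ry": 0, "rz": 0, "fingers": 0.6}, {"x": 1, "y": 0, "z": 220, "rx": 0, "ry": 0, "rz": 0, "fingers": 1}, {"x": 1, "y": 0, "z": 220, "rx": 0, "ry": 0, "rz": 0, "fingers": 1}], "force": 20}}

```text
time_s: 3.6
tool_pos: [0.5824, 0.0966, 0.0708]
tool_rot: [180.0, 0.0, 86.9]
force: [-0.5, -0.1, 0.1]
grip_width: 0.0459
grasp_force: 20.0
```

```bash
python3 -c "
from h import *
snap('top','g1');snap('side','g1s')
a=cv2.imread('pics/g1.png')[145:285,160:410];b=cv2.imread('pics/g1s.png')[130:310,210:350]
a=cv2.resize(a,(480,269));b=cv2.resize(b,(300,386)); 
o=np.zeros((386,790,3),'uint8');o[:269,:480]=a;o[:,490:]=b;cv2.imwrite('pics/g1c.png',o)
rel((.444,.1073,.052),96.3)"
```

```text
3.7 [0.5824 0.0966 0.0708] [179.98   0.    86.91] shift [   3.2 -138.8   18.7] rot [ 4.000e-04  1.000e-04 -1.639e-01] w 0.0454 F [0.1 0.  1.2]
```

View pics/g1c.png

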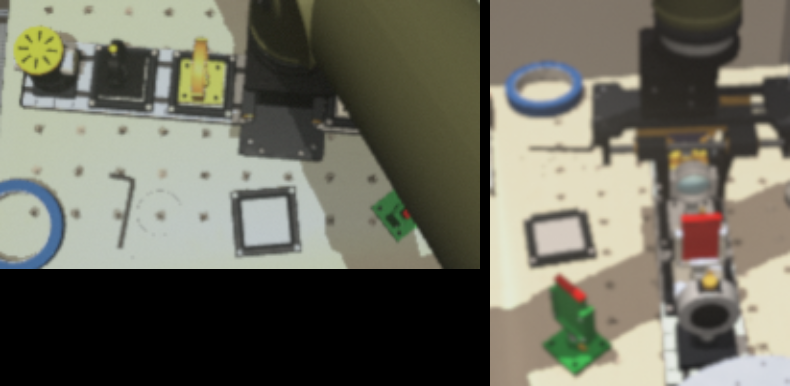

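Call:
{"fn": "drive_tool", "kwargs": {"moves": [{"x": 0, "y": 0, "z": -15, "rx": 0, "ry": 0, "rz": 0, "fingers": 1}, {"x": 0, "y": 0, "z": -45, "rx": 0, "ry": 0, "rz": 0, "fingers": 1}, {"x": 0, "y": -20, "z": -60, "rx": 0, "ry": 0, "rz": -0.02, "fingers": 1}, {"x": 1, "y": -55, "z": -60, "rx": 0, "ry": 0, "rz": -0.08, "fingers": 1}, {"x": 3, "y": -95, "z": -60, "rx": 0, "ry": 0, "rz": -0.14, "fingers": 1}, {"x": 4, "y": -125, "z": -60, "rx": 0, "ry": 0, "rz": -0.164, "fingers": 1}, {"x": 4, "y": -139, "z": -55, "rx": 0, "ry": 0, "rz": -0.164, "fingers": 1}, {"x": 4, "y": -139, "z": -35, "rx": 0, "ry": 0, "rz": -0.164, "fingers": 1}, {"x": 4, "y": -139, "z": -15, "rx": 0, "ry": 0, "rz": -0.164, "fingers": 1}, {"x": 4, "y": -139, "z": 0, "rx": 0, "ry": 0, "rz": -0.164, "fingers": 1}, {"x": 4, "y": -139, "z": 6, "rx": 0, "ry": 0, "rz": -0.164, "fingers": 1}, {"x": 4, "y": -139, "z": 10, "rx": 0, "ry": 0, "rz": -0.164, "fingers": 1}, {"x": 4, "y": -139, "z": 10, "rx": 0, "ry": 0, "rz": -0.164, "fingers": 1}], "force": 20}}

```text
time_s: 5.32
tool_pos: [0.4439, 0.1082, 0.0607]
tool_rot: [180.0, -0.0, 96.3]
force: [0.2, -0.6, -2.1]
grip_width: 0.0457
grasp_force: 20.0
```

```bash
python3 -c "
from h import *
snap('side','g2s');snap('top','g2')
b=cv2.imread('pics/g2s.png')[130:310,190:350];a=cv2.imread('pics/g2.png')[145:285,160:410];o=np.zeros((450,800,3),'uint8');o[:450,:400]=cv2.resize(b,(400,450));o[:220,405:798]=cv2.resize(a,(393,220));cv2.imwrite('pics/g2c.png',o)
rel((.444,.1073,.052),96.3)"
```

```text
5.425 [0.4441 0.1082 0.061 ] [1.7995e+02 1.0000e-02 9.6300e+01] shift [-0.9 -0.2  9. ] rot [ 0.0009  0.0001 -0.    ] w 0.046 F [ 0.1  0.2 -1.8]
```

View pics/g2c.png

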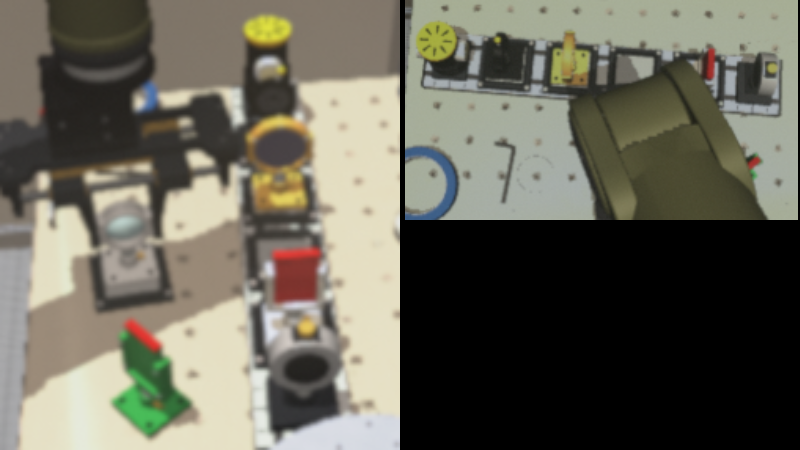

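Call:
{"fn": "drive_tool", "kwargs": {"moves": [{"x": 0, "y": 0, "z": 2, "rx": 0, "ry": 0, "rz": 0, "fingers": 1}, {"x": 0, "y": 0, "z": 4, "rx": 0, "ry": 0, "rz": 0, "fingers": 1}, {"x": 0, "y": 0, "z": 6, "rx": 0, "ry": 0, "rz": 0, "fingers": 1}, {"x": 0, "y": 0, "z": 7, "rx": 0, "ry": 0, "rz": 0, "fingers": 1}, {"x": 0, "y": 0, "z": 8, "rx": 0, "ry": 0, "rz": 0, "fingers": 1}, {"x": 0, "y": 0, "z": 8, "rx": 0, "ry": 0, "rz": 0, "fingers": 1}], "force": 20}}

```text
time_s: 6.18
tool_pos: [0.4436, 0.1081, 0.0528]
tool_rot: [-180.0, 0.0, 96.3]
force: [-1.5, -0.9, 1.5]
grip_width: 0.0456
grasp_force: 20.0
```

Call:
{"fn": "drive_tool", "kwargs": {"moves": [{"x": 0, "y": 0, "z": 0.6, "rx": 0, "ry": 0, "rz": 0, "fingers": 1}, {"x": 0, "y": 0, "z": 0.6, "rx": 0, "ry": 0, "rz": 0, "fingers": 0}, {"x": 0, "y": 0, "z": 0.6, "rx": 0, "ry": 0, "rz": 0, "fingers": -0.5}, {"x": 0, "y": 0, "z": 0.6, "rx": 0, "ry": 0, "rz": 0, "fingers": -1}, {"x": 0, "y": 0, "z": 0.6, "rx": 0, "ry": 0, "rz": 0, "fingers": -1}, {"x": 0, "y": 0, "z": -30, "rx": 0, "ry": 0, "rz": 0, "fingers": -1}, {"x": 0, "y": 0, "z": -80, "rx": 0, "ry": 0, "rz": 0, "fingers": -1}, {"x": 0, "y": 0, "z": -120, "rx": 0, "ry": 0, "rz": 0, "fingers": -1}, {"x": 0, "y": 0, "z": -120, "rx": 0, "ry": 0, "rz": 0, "fingers": -1}], "force": 20}}

```text
time_s: 7.3
tool_pos: [0.446, 0.1086, 0.1756]
tool_rot: [179.6, 0.1, 96.3]
force: [-0.2, -0.9, 0.4]
grip_width: 0.0869
grasp_force: 0.0
```

```bash
python3 -c "
from h import *
rel((.5914,.2630,.069),86.9)"
```

```text
7.3 [0.446  0.1086 0.1756] [1.7962e+02 6.0000e-02 9.6290e+01] shift [137.7 160.7 107.5] rot [0.0068 0.0005 0.1638] w 0.0869 F [-0.2 -0.9  0.4]
```

Call:
{"fn": "drive_tool", "kwargs": {"moves": [{"x": 30, "y": 35, "z": 0, "rx": 0, "ry": 0, "rz": 0.03, "fingers": -1}, {"x": 65, "y": 77, "z": 0, "rx": 0, "ry": 0, "rz": 0.08, "fingers": -1}, {"x": 100, "y": 119, "z": 0, "rx": 0, "ry": 0, "rz": 0.13, "fingers": -1}, {"x": 128, "y": 152, "z": 0, "rx": 0, "ry": 0, "rz": 0.164, "fingers": -1}, {"x": 137.7, "y": 163.4, "z": 5, "rx": 0, "ry": 0, "rz": 0.164, "fingers": -1}, {"x": 137.7, "y": 163.4, "z": 20, "rx": 0, "ry": 0, "rz": 0.164, "fingers": -1}, {"x": 137.7, "y": 163.4, "z": 50, "rx": 0, "ry": 0, "rz": 0.164, "fingers": -1}, {"x": 137.7, "y": 163.4, "z": 80, "rx": 0, "ry": 0, "rz": 0.164, "fingers": -1}, {"x": 137.7, "y": 163.4, "z": 97, "rx": 0, "ry": 0, "rz": 0.164, "fingers": -1}, {"x": 137.7, "y": 163.4, "z": 104, "rx": 0, "ry": 0, "rz": 0.164, "fingers": -1}, {"x": 137.7, "y": 163.4, "z": 104, "rx": 0, "ry": 0, "rz": 0.164, "fingers": -0.3}, {"x": 137.7, "y": 163.4, "z": 104, "rx": 0, "ry": 0, "rz": 0.164, "fingers": 0.2}, {"x": 137.7, "y": 163.4, "z": 104, "rx": 0, "ry": 0, "rz": 0.164, "fingers": 0.6}, {"x": 137.7, "y": 163.4, "z": 104, "rx": 0, "ry": 0, "rz": 0.164, "fingers": 1}, {"x": 137.7, "y": 163.4, "z": 104, "rx": 0, "ry": 0, "rz": 0.164, "fingers": 1}], "force": 20}}

```text
time_s: 9.18
tool_pos: [0.5913, 0.263, 0.0688]
tool_rot: [180.0, -0.0, 86.9]
force: [0.1, -1.0, -0.6]
grip_width: 0.0459
grasp_force: 19.9
```

```bash
python3 -c "
from h import *
snap('side','g3s');snap('top','g3')
b=cv2.imread('pics/g3s.png')[130:310,190:350];a=cv2.imread('pics/g3.png')[145:285,160:410];o=np.zeros((450,800,3),'uint8');o[:450,:400]=cv2.resize(b,(400,450));o[:220,405:798]=cv2.resize(a,(393,220));cv2.imwrite('pics/g3c.png',o)
rel((.5824,.0955,.069),86.9)"
```

```text
9.275 [0.5912 0.263  0.0688] [ 1.7996e+02 -1.0000e-02  8.6900e+01] shift [-167.7    0.2   -0.2] rot [ 0.0007 -0.0001  0.0001] w 0.046 F [ 1.2 -0.4  0.8]
```

View pics/g3c.png

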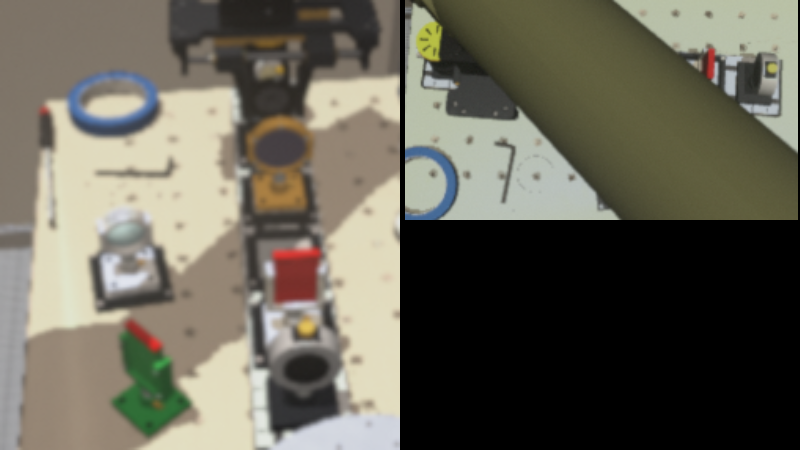

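Call:
{"fn": "drive_tool", "kwargs": {"moves": [{"x": 0, "y": 0, "z": -15, "rx": 0, "ry": 0, "rz": 0, "fingers": 1}, {"x": 0, "y": 0, "z": -55, "rx": 0, "ry": 0, "rz": 0, "fingers": 1}, {"x": 0, "y": 0, "z": -95, "rx": 0, "ry": 0, "rz": 0, "fingers": 1}, {"x": 0, "y": 0, "z": -112, "rx": 0, "ry": 0, "rz": 0, "fingers": 1}, {"x": -30, "y": 0, "z": -115, "rx": 0, "ry": 0, "rz": 0, "fingers": 1}, {"x": -75, "y": 0, "z": -115, "rx": 0, "ry": 0, "rz": 0, "fingers": 1}, {"x": -120, "y": 0, "z": -115, "rx": 0, "ry": 0, "rz": 0, "fingers": 1}, {"x": -155, "y": 0, "z": -115, "rx": 0, "ry": 0, "rz": 0, "fingers": 1}, {"x": -168.5, "y": 0, "z": -115, "rx": 0, "ry": 0, "rz": 0, "fingers": 1}, {"x": -168.5, "y": 0, "z": -105, "rx": 0, "ry": 0, "rz": 0, "fingers": 1}, {"x": -168.5, "y": 0, "z": -75, "rx": 0, "ry": 0, "rz": 0, "fingers": 1}, {"x": -168.5, "y": 0, "z": -40, "rx": 0, "ry": 0, "rz": 0, "fingers": 1}, {"x": -168.5, "y": 0, "z": -18, "rx": 0, "ry": 0, "rz": 0, "fingers": 1}, {"x": -168.5, "y": 0, "z": -9, "rx": 0, "ry": 0, "rz": 0, "fingers": 1}, {"x": -168.5, "y": 0, "z": -9, "rx": 0, "ry": 0, "rz": 0, "fingers": 1}], "force": 20}}

```text
time_s: 11.15
tool_pos: [0.5813, 0.0963, 0.0771]
tool_rot: [-179.9, -0.0, 87.0]
force: [1.3, 0.2, -1.8]
grip_width: 0.0457
grasp_force: 19.9
```

Call:
{"fn": "drive_tool", "kwargs": {"moves": [{"x": 0, "y": 0, "z": 2, "rx": 0, "ry": 0, "rz": 0, "fingers": 1}, {"x": 0, "y": 0, "z": 4, "rx": 0, "ry": 0, "rz": 0, "fingers": 1}, {"x": 0, "y": 0, "z": 6, "rx": 0, "ry": 0, "rz": 0, "fingers": 1}, {"x": 0, "y": 0, "z": 7.5, "rx": 0, "ry": 0, "rz": 0, "fingers": 1}, {"x": 0, "y": 0, "z": 8.5, "rx": 0, "ry": 0, "rz": 0, "fingers": 1}, {"x": 0, "y": 0, "z": 8.5, "rx": 0, "ry": 0, "rz": 0, "fingers": 1}], "force": 20}}

```text
time_s: 11.9
tool_pos: [0.5818, 0.0946, 0.0689]
tool_rot: [-180.0, 0.0, 86.9]
force: [0.0, 0.3, -1.4]
grip_width: 0.0459
grasp_force: 19.9
```

Call:
{"fn": "drive_tool", "kwargs": {"moves": [{"x": 0, "y": 0, "z": 0.6, "rx": 0, "ry": 0, "rz": 0, "fingers": 1}, {"x": 0, "y": 0, "z": 1, "rx": 0, "ry": 0, "rz": 0, "fingers": 1}, {"x": 0, "y": 0, "z": 1, "rx": 0, "ry": 0, "rz": 0, "fingers": 1}], "force": 20}}

```text
time_s: 12.28
tool_pos: [0.582, 0.0947, 0.0687]
tool_rot: [180.0, 0.0, 86.9]
force: [-1.2, 0.1, 5.5]
grip_width: 0.0457
grasp_force: 19.9
```

Call:
{"fn": "drive_tool", "kwargs": {"moves": [{"x": 0, "y": 0, "z": 0, "rx": 0, "ry": 0, "rz": 0, "fingers": 0}, {"x": 0, "y": 0, "z": 0, "rx": 0, "ry": 0, "rz": 0, "fingers": -0.5}, {"x": 0, "y": 0, "z": 0, "rx": 0, "ry": 0, "rz": 0, "fingers": -1}, {"x": 0, "y": 0, "z": 0, "rx": 0, "ry": 0, "rz": 0, "fingers": -1}, {"x": 0, "y": 0, "z": -30, "rx": 0, "ry": 0, "rz": 0, "fingers": -1}, {"x": 0, "y": 0, "z": -80, "rx": 0, "ry": 0, "rz": 0, "fingers": -1}, {"x": 0, "y": -15, "z": -105, "rx": 0, "ry": 0, "rz": -0.03, "fingers": -1}, {"x": 2, "y": -55, "z": -105, "rx": 0, "ry": 0, "rz": -0.08, "fingers": -1}, {"x": 4, "y": -100, "z": -105, "rx": 0, "ry": 0, "rz": -0.13, "fingers": -1}, {"x": 6, "y": -130, "z": -100, "rx": 0, "ry": 0, "rz": -0.164, "fingers": -1}, {"x": 6.3, "y": -138.7, "z": -85, "rx": 0, "ry": 0, "rz": -0.164, "fingers": -1}, {"x": 6.3, "y": -138.7, "z": -50, "rx": 0, "ry": 0, "rz": -0.164, "fingers": -1}, {"x": 6.3, "y": -138.7, "z": -15, "rx": 0, "ry": 0, "rz": -0.164, "fingers": -1}, {"x": 6.3, "y": -138.7, "z": 5, "rx": 0, "ry": 0, "rz": -0.164, "fingers": -1}, {"x": 6.3, "y": -138.7, "z": 13.5, "rx": 0, "ry": 0, "rz": -0.164, "fingers": -1}, {"x": 6.3, "y": -138.7, "z": 13.5, "rx": 0, "ry": 0, "rz": -0.164, "fingers": -0.3}, {"x": 6.3, "y": -138.7, "z": 13.5, "rx": 0, "ry": 0, "rz": -0.164, "fingers": 0.2}, {"x": 6.3, "y": -138.7, "z": 13.5, "rx": 0, "ry": 0, "rz": -0.164, "fingers": 0.6}, {"x": 6.3, "y": -138.7, "z": 13.5, "rx": 0, "ry": 0, "rz": -0.164, "fingers": 1}, {"x": 6.3, "y": -138.7, "z": 13.5, "rx": 0, "ry": 0, "rz": -0.164, "fingers": 1}], "force": 20}}

```text
time_s: 14.78
tool_pos: [0.4438, 0.1083, 0.0548]
tool_rot: [180.0, 0.0, 96.3]
force: [-0.7, -0.1, 1.9]
grip_width: 0.046
grasp_force: 19.9
```

```bash
python3 -c "
from h import *
snap('side','g4s');snap('top','g4')
b=cv2.imread('pics/g4s.png')[130:310,190:350];a=cv2.imread('pics/g4.png')[145:285,160:410];o=np.zeros((450,800,3),'uint8');o[:450,:400]=cv2.resize(b,(400,450));o[:220,405:798]=cv2.resize(a,(393,220));cv2.imwrite('pics/g4c.png',o)
rel((.5912,.2630,.0708),86.9)"
```

```text
14.875 [0.4438 0.1083 0.0548] [1.7998e+02 2.0000e-02 9.6300e+01] shift [137.5 163.5 -16. ] rot [0.0003 0.0004 0.164 ] w 0.046 F [-0.1  0.4  2.9]
```

View pics/g4c.png

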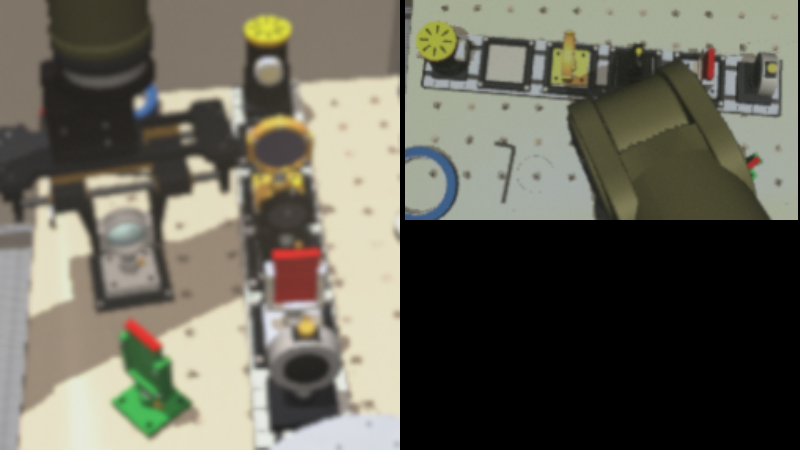

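Call:
{"fn": "drive_tool", "kwargs": {"moves": [{"x": 0, "y": 0, "z": -15, "rx": 0, "ry": 0, "rz": 0, "fingers": 1}, {"x": 0, "y": 0, "z": -55, "rx": 0, "ry": 0, "rz": 0, "fingers": 1}, {"x": 0, "y": 0, "z": -100, "rx": 0, "ry": 0, "rz": 0, "fingers": 1}, {"x": 15, "y": 18, "z": -130, "rx": 0, "ry": 0, "rz": 0.02, "fingers": 1}, {"x": 45, "y": 54, "z": -130, "rx": 0, "ry": 0, "rz": 0.06, "fingers": 1}, {"x": 80, "y": 94, "z": -130, "rx": 0, "ry": 0, "rz": 0.1, "fingers": 1}, {"x": 112, "y": 132, "z": -130, "rx": 0, "ry": 0, "rz": 0.14, "fingers": 1}, {"x": 132, "y": 156, "z": -130, "rx": 0, "ry": 0, "rz": 0.164, "fingers": 1}, {"x": 138.5, "y": 163.5, "z": -128, "rx": 0, "ry": 0, "rz": 0.164, "fingers": 1}, {"x": 138.5, "y": 163.5, "z": -115, "rx": 0, "ry": 0, "rz": 0.164, "fingers": 1}, {"x": 138.5, "y": 163.5, "z": -85, "rx": 0, "ry": 0, "rz": 0.164, "fingers": 1}, {"x": 138.5, "y": 163.5, "z": -50, "rx": 0, "ry": 0, "rz": 0.164, "fingers": 1}, {"x": 138.5, "y": 163.5, "z": -33, "rx": 0, "ry": 0, "rz": 0.164, "fingers": 1}, {"x": 138.5, "y": 163.5, "z": -28, "rx": 0, "ry": 0, "rz": 0.164, "fingers": 1}, {"x": 138.5, "y": 163.5, "z": -28, "rx": 0, "ry": 0, "rz": 0.164, "fingers": 1}], "force": 20}}

```text
time_s: 16.75
tool_pos: [0.5913, 0.264, 0.0833]
tool_rot: [179.9, -0.0, 86.9]
force: [-0.1, 0.4, -1.5]
grip_width: 0.0458
grasp_force: 20.0
```

Call:
{"fn": "drive_tool", "kwargs": {"moves": [{"x": 0, "y": 0, "z": 3, "rx": 0, "ry": 0, "rz": 0, "fingers": 1}, {"x": 0, "y": 0, "z": 5, "rx": 0, "ry": 0, "rz": 0, "fingers": 1}, {"x": 0, "y": 0, "z": 7, "rx": 0, "ry": 0, "rz": 0, "fingers": 1}, {"x": 0, "y": 0, "z": 8.5, "rx": 0, "ry": 0, "rz": 0, "fingers": 1}, {"x": 0, "y": 0, "z": 9.3, "rx": 0, "ry": 0, "rz": 0, "fingers": 1}, {"x": 0, "y": 0, "z": 9.3, "rx": 0, "ry": 0, "rz": 0, "fingers": 1}], "force": 20}}

```text
time_s: 17.5
tool_pos: [0.591, 0.2641, 0.0732]
tool_rot: [-180.0, 0.0, 86.9]
force: [0.8, -1.2, -1.8]
grip_width: 0.0461
grasp_force: 20.0
```

Call:
{"fn": "drive_tool", "kwargs": {"moves": [{"x": 0, "y": 0, "z": 0.6, "rx": 0, "ry": 0, "rz": 0, "fingers": 1}, {"x": 0, "y": 0, "z": 1, "rx": 0, "ry": 0, "rz": 0, "fingers": 1}, {"x": 0, "y": 0, "z": 1, "rx": 0, "ry": 0, "rz": 0, "fingers": 1}], "force": 20}}

```text
time_s: 17.88
tool_pos: [0.591, 0.2641, 0.073]
tool_rot: [180.0, 0.0, 86.9]
force: [-3.2, -1.9, 5.5]
grip_width: 0.0459
grasp_force: 20.0
```

Call:
{"fn": "drive_tool", "kwargs": {"moves": [{"x": 0, "y": 0, "z": 0, "rx": 0, "ry": 0, "rz": 0, "fingers": 0}, {"x": 0, "y": 0, "z": 0, "rx": 0, "ry": 0, "rz": 0, "fingers": -0.5}, {"x": 0, "y": 0, "z": 0, "rx": 0, "ry": 0, "rz": 0, "fingers": -1}, {"x": 0, "y": 0, "z": 0, "rx": 0, "ry": 0, "rz": 0, "fingers": -1}, {"x": 0, "y": 0, "z": -30, "rx": 0, "ry": 0, "rz": 0, "fingers": -1}, {"x": 0, "y": 0, "z": -75, "rx": 0, "ry": 0, "rz": 0, "fingers": -1}, {"x": -15, "y": 0, "z": -90, "rx": 0, "ry": 0, "rz": 0, "fingers": -1}, {"x": -50, "y": 0, "z": -90, "rx": 0, "ry": 0, "rz": 0, "fingers": -1}, {"x": -78, "y": 0, "z": -90, "rx": 0, "ry": 0, "rz": 0, "fingers": -1}, {"x": -85, "y": 0, "z": -85, "rx": 0, "ry": 0, "rz": 0, "fingers": -1}, {"x": -85, "y": 0, "z": -70, "rx": 0, "ry": 0, "rz": 0, "fingers": -1}, {"x": -85, "y": 0, "z": -40, "rx": 0, "ry": 0, "rz": 0, "fingers": -1}, {"x": -85, "y": 0, "z": -12, "rx": 0, "ry": 0, "rz": 0, "fingers": -1}, {"x": -85, "y": 0, "z": 0, "rx": 0, "ry": 0, "rz": 0, "fingers": -1}, {"x": -85, "y": 0, "z": 0, "rx": 0, "ry": 0, "rz": 0, "fingers": -0.6}, {"x": -85, "y": 0, "z": 0, "rx": 0, "ry": 0, "rz": 0, "fingers": -0.3}, {"x": -85, "y": 0, "z": 0, "rx": 0, "ry": 0, "rz": 0, "fingers": 0.2}, {"x": -85, "y": 0, "z": 0, "rx": 0, "ry": 0, "rz": 0, "fingers": 1}, {"x": -85, "y": 0, "z": 0, "rx": 0, "ry": 0, "rz": 0, "fingers": 1}], "force": 20}}

```text
time_s: 20.25
tool_pos: [0.5873, 0.1794, 0.0732]
tool_rot: [179.9, -0.0, 86.9]
force: [1.0, 0.6, 4.0]
grip_width: 0.0597
grasp_force: 20.0
```

```bash
python3 -c "
from h import *
snap('side','g5s');snap('top','g5')
b=cv2.imread('pics/g5s.png')[130:310,190:350];a=cv2.imread('pics/g5.png')[145:285,160:410];o=np.zeros((450,800,3),'uint8');o[:450,:400]=cv2.resize(b,(400,450));o[:220,405:798]=cv2.resize(a,(393,220));cv2.imwrite('pics/g5c.png',o)
rel((.4438,.1083,.055),96.3)"
```

```text
20.35 [0.5873 0.1794 0.0732] [ 1.7989e+02 -3.0000e-02  8.6890e+01] shift [ -78.8 -139.4   17.9] rot [ 0.002  -0.0003 -0.1642] w 0.0597 F [0.7 0.  4.9]
```

View pics/g5c.png

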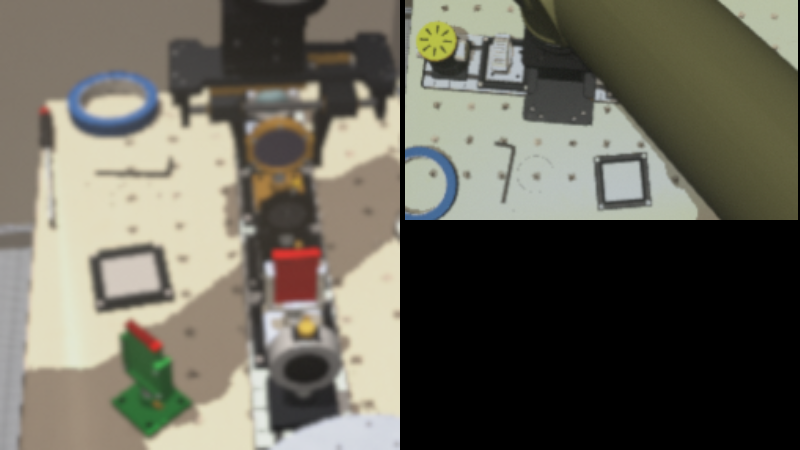

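Call:
{"fn": "drive_tool", "kwargs": {"moves": [{"x": 0, "y": 0, "z": -15, "rx": 0, "ry": 0, "rz": 0, "fingers": 1}, {"x": 0, "y": 0, "z": -55, "rx": 0, "ry": 0, "rz": 0, "fingers": 1}, {"x": 0, "y": 0, "z": -95, "rx": 0, "ry": 0, "rz": 0, "fingers": 1}, {"x": -3, "y": -20, "z": -112, "rx": 0, "ry": 0, "rz": -0.02, "fingers": 1}, {"x": -20, "y": -58, "z": -112, "rx": 0, "ry": 0, "rz": -0.07, "fingers": 1}, {"x": -48, "y": -98, "z": -110, "rx": 0, "ry": 0, "rz": -0.12, "fingers": 1}, {"x": -72, "y": -128, "z": -100, "rx": 0, "ry": 0, "rz": -0.164, "fingers": 1}, {"x": -79, "y": -139.4, "z": -80, "rx": 0, "ry": 0, "rz": -0.164, "fingers": 1}, {"x": -79, "y": -139.4, "z": -50, "rx": 0, "ry": 0, "rz": -0.164, "fingers": 1}, {"x": -79, "y": -139.4, "z": -20, "rx": 0, "ry": 0, "rz": -0.164, "fingers": 1}, {"x": -79, "y": -139.4, "z": 0, "rx": 0, "ry": 0, "rz": -0.164, "fingers": 1}, {"x": -79, "y": -139.4, "z": 8, "rx": 0, "ry": 0, "rz": -0.164, "fingers": 1}, {"x": -79, "y": -139.4, "z": 10, "rx": 0, "ry": 0, "rz": -0.164, "fingers": 1}, {"x": -79, "y": -139.4, "z": 12, "rx": 0, "ry": 0, "rz": -0.164, "fingers": 1}, {"x": -79, "y": -139.4, "z": 14, "rx": 0, "ry": 0, "rz": -0.164, "fingers": 1}, {"x": -79, "y": -139.4, "z": 15.5, "rx": 0, "ry": 0, "rz": -0.164, "fingers": 1}, {"x": -79, "y": -139.4, "z": 17, "rx": 0, "ry": 0, "rz": -0.164, "fingers": 1}, {"x": -79, "y": -139.4, "z": 17, "rx": 0, "ry": 0, "rz": -0.164, "fingers": 1}], "force": 20}}

```text
time_s: 22.6
tool_pos: [0.443, 0.1078, 0.0552]
tool_rot: [-180.0, 0.0, 96.3]
force: [-0.8, -0.0, -1.8]
grip_width: 0.0592
grasp_force: 20.0
```

Call:
{"fn": "drive_tool", "kwargs": {"moves": [{"x": 0, "y": 0, "z": 0.6, "rx": 0, "ry": 0, "rz": 0, "fingers": 1}, {"x": 0, "y": 0, "z": 1.2, "rx": 0, "ry": 0, "rz": 0, "fingers": 1}, {"x": 0, "y": 0, "z": 1.2, "rx": 0, "ry": 0, "rz": 0, "fingers": 1}], "force": 20}}

```text
time_s: 22.98
tool_pos: [0.4431, 0.1078, 0.0551]
tool_rot: [-180.0, 0.1, 96.3]
force: [-3.8, -0.5, 9.8]
grip_width: 0.0595
grasp_force: 19.9
```

Call:
{"fn": "drive_tool", "kwargs": {"moves": [{"x": 0, "y": 0, "z": 0, "rx": 0, "ry": 0, "rz": 0, "fingers": 0}, {"x": 0, "y": 0, "z": 0, "rx": 0, "ry": 0, "rz": 0, "fingers": -0.6}, {"x": 0, "y": 0, "z": 0, "rx": 0, "ry": 0, "rz": 0, "fingers": -1}, {"x": 0, "y": 0, "z": 0, "rx": 0, "ry": 0, "rz": 0, "fingers": -1}, {"x": 0, "y": 0, "z": -30, "rx": 0, "ry": 0, "rz": 0, "fingers": -1}, {"x": 0, "y": 0, "z": -80, "rx": 0, "ry": 0, "rz": 0, "fingers": -1}, {"x": -10, "y": 11, "z": -118, "rx": 0, "ry": 0, "rz": 0.02, "fingers": -1}, {"x": -38, "y": 42, "z": -120, "rx": 0, "ry": 0, "rz": 0.06, "fingers": -1}, {"x": -70, "y": 77, "z": -120, "rx": 0, "ry": 0, "rz": 0.1, "fingers": -1}, {"x": -100, "y": 110, "z": -120, "rx": 0, "ry": 0, "rz": 0.15, "fingers": -1}, {"x": -111.6, "y": 122.6, "z": -118, "rx": 0, "ry": 0, "rz": 0.164, "fingers": -1}, {"x": -111.6, "y": 122.6, "z": -105, "rx": 0, "ry": 0, "rz": 0.164, "fingers": -1}, {"x": -111.6, "y": 122.6, "z": -75, "rx": 0, "ry": 0, "rz": 0.164, "fingers": -1}, {"x": -111.6, "y": 122.6, "z": -40, "rx": 0, "ry": 0, "rz": 0.164, "fingers": -1}, {"x": -111.6, "y": 122.6, "z": -20, "rx": 0, "ry": 0, "rz": 0.164, "fingers": -1}, {"x": -111.6, "y": 122.6, "z": -16, "rx": 0, "ry": 0, "rz": 0.164, "fingers": -1}, {"x": -111.6, "y": 122.6, "z": -16, "rx": 0, "ry": 0, "rz": 0.164, "fingers": -0.3}, {"x": -111.6, "y": 122.6, "z": -16, "rx": 0, "ry": 0, "rz": 0.164, "fingers": 0.3}, {"x": -111.6, "y": 122.6, "z": -16, "rx": 0, "ry": 0, "rz": 0.164, "fingers": 1}, {"x": -111.6, "y": 122.6, "z": -16, "rx": 0, "ry": 0, "rz": 0.164, "fingers": 1}], "force": 20}}

```text
time_s: 25.48
tool_pos: [0.5773, 0.0102, 0.0705]
tool_rot: [180.0, 0.0, 86.9]
force: [-0.7, 0.4, -0.5]
grip_width: 0.0549
grasp_force: 0.0
```

```bash
python3 -c "
from h import *
snap('side','g6s');snap('top','g6')
b=cv2.imread('pics/g6s.png')[130:310,190:350];a=cv2.imread('pics/g6.png')[145:285,160:410];o=np.zeros((450,800,3),'uint8');o[:450,:400]=cv2.resize(b,(400,450));o[:220,405:798]=cv2.resize(a,(393,220));cv2.imwrite('pics/g6c.png',o)
rel((.587,.1790,.07),86.9)"
```

```text
25.575 [0.5772 0.0103 0.0702] [1.7998e+02 1.0000e-02 8.6900e+01] shift [169.    0.7   0.2] rot [ 0.0003  0.0002 -0.    ] w 0.0469 F [ 0.  -0.3  0.5]
```

View pics/g6c.png

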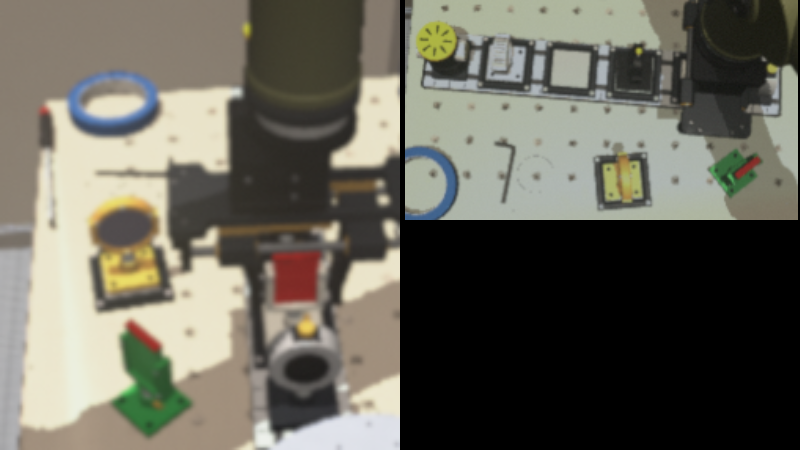

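Call:
{"fn": "drive_tool", "kwargs": {"moves": [{"x": 0, "y": 0, "z": 0, "rx": 0, "ry": 0, "rz": 0, "fingers": 1}, {"x": 0, "y": 0, "z": 0, "rx": 0, "ry": 0, "rz": 0, "fingers": 1}], "force": 20}}

```text
time_s: 25.82
tool_pos: [0.5772, 0.0103, 0.0702]
tool_rot: [180.0, 0.0, 86.9]
force: [-0.8, -0.2, 0.9]
grip_width: 0.0458
grasp_force: 20.0
```

Call:
{"fn": "drive_tool", "kwargs": {"moves": [{"x": 0, "y": 0, "z": -15, "rx": 0, "ry": 0, "rz": 0, "fingers": 1}, {"x": 0, "y": 0, "z": -55, "rx": 0, "ry": 0, "rz": 0, "fingers": 1}, {"x": 0, "y": 0, "z": -95, "rx": 0, "ry": 0, "rz": 0, "fingers": 1}, {"x": 0, "y": 0, "z": -115, "rx": 0, "ry": 0, "rz": 0, "fingers": 1}, {"x": 25, "y": 0, "z": -117, "rx": 0, "ry": 0, "rz": 0, "fingers": 1}, {"x": 70, "y": 0, "z": -117, "rx": 0, "ry": 0, "rz": 0, "fingers": 1}, {"x": 115, "y": 0, "z": -117, "rx": 0, "ry": 0, "rz": 0, "fingers": 1}, {"x": 155, "y": 0, "z": -117, "rx": 0, "ry": 0, "rz": 0, "fingers": 1}, {"x": 168.8, "y": 0.5, "z": -115, "rx": 0, "ry": 0, "rz": 0, "fingers": 1}, {"x": 168.8, "y": 0.5, "z": -105, "rx": 0, "ry": 0, "rz": 0, "fingers": 1}, {"x": 168.8, "y": 0.5, "z": -75, "rx": 0, "ry": 0, "rz": 0, "fingers": 1}, {"x": 168.8, "y": 0.5, "z": -40, "rx": 0, "ry": 0, "rz": 0, "fingers": 1}, {"x": 168.8, "y": 0.5, "z": -18, "rx": 0, "ry": 0, "rz": 0, "fingers": 1}, {"x": 168.8, "y": 0.5, "z": -9, "rx": 0, "ry": 0, "rz": 0, "fingers": 1}, {"x": 168.8, "y": 0.5, "z": -7, "rx": 0, "ry": 0, "rz": 0, "fingers": 1}, {"x": 168.8, "y": 0.5, "z": -5, "rx": 0, "ry": 0, "rz": 0, "fingers": 1}, {"x": 168.8, "y": 0.5, "z": -3, "rx": 0, "ry": 0, "rz": 0, "fingers": 1}, {"x": 168.8, "y": 0.5, "z": -1.5, "rx": 0, "ry": 0, "rz": 0, "fingers": 1}, {"x": 168.8, "y": 0.5, "z": -0.5, "rx": 0, "ry": 0, "rz": 0, "fingers": 1}, {"x": 168.8, "y": 0.5, "z": -0.5, "rx": 0, "ry": 0, "rz": 0, "fingers": 1}], "force": 20}}

```text
time_s: 28.32
tool_pos: [0.5866, 0.1789, 0.0705]
tool_rot: [-180.0, 0.0, 86.9]
force: [0.4, -0.3, -1.6]
grip_width: 0.0455
grasp_force: 20.0
```

Call:
{"fn": "drive_tool", "kwargs": {"moves": [{"x": 0, "y": 0, "z": 0.6, "rx": 0, "ry": 0, "rz": 0, "fingers": 1}, {"x": 0, "y": 0, "z": 1.2, "rx": 0, "ry": 0, "rz": 0, "fingers": 1}, {"x": 0, "y": 0, "z": 1.2, "rx": 0, "ry": 0, "rz": 0, "fingers": 1}], "force": 20}}

```text
time_s: 28.7
tool_pos: [0.5867, 0.179, 0.0702]
tool_rot: [180.0, 0.0, 86.9]
force: [-2.6, -1.3, 5.2]
grip_width: 0.0458
grasp_force: 20.0
```

Call:
{"fn": "drive_tool", "kwargs": {"moves": [{"x": 0, "y": 0, "z": 0, "rx": 0, "ry": 0, "rz": 0, "fingers": 0}, {"x": 0, "y": 0, "z": 0, "rx": 0, "ry": 0, "rz": 0, "fingers": -0.5}, {"x": 0, "y": 0, "z": 0, "rx": 0, "ry": 0, "rz": 0, "fingers": -1}, {"x": 0, "y": 0, "z": 0, "rx": 0, "ry": 0, "rz": 0, "fingers": -1}, {"x": 0, "y": 0, "z": -30, "rx": 0, "ry": 0, "rz": 0, "fingers": -1}, {"x": 0, "y": 0, "z": -80, "rx": 0, "ry": 0, "rz": 0, "fingers": -1}, {"x": -10, "y": -18, "z": -105, "rx": 0, "ry": 0, "rz": -0.02, "fingers": -1}, {"x": -35, "y": -60, "z": -105, "rx": 0, "ry": 0, "rz": -0.08, "fingers": -1}, {"x": -60, "y": -105, "z": -105, "rx": 0, "ry": 0, "rz": -0.14, "fingers": -1}, {"x": -75, "y": -133, "z": -100, "rx": 0, "ry": 0, "rz": -0.164, "fingers": -1}, {"x": -78.9, "y": -139.6, "z": -85, "rx": 0, "ry": 0, "rz": -0.164, "fingers": -1}, {"x": -78.9, "y": -139.6, "z": -50, "rx": 0, "ry": 0, "rz": -0.164, "fingers": -1}, {"x": -78.9, "y": -139.6, "z": -15, "rx": 0, "ry": 0, "rz": -0.164, "fingers": -1}, {"x": -78.9, "y": -139.6, "z": 6, "rx": 0, "ry": 0, "rz": -0.164, "fingers": -1}, {"x": -78.9, "y": -139.6, "z": 14, "rx": 0, "ry": 0, "rz": -0.164, "fingers": -1}, {"x": -78.9, "y": -139.6, "z": 14, "rx": 0, "ry": 0, "rz": -0.164, "fingers": -0.5}, {"x": -78.9, "y": -139.6, "z": 14, "rx": 0, "ry": 0, "rz": -0.164, "fingers": 0}, {"x": -78.9, "y": -139.6, "z": 14, "rx": 0, "ry": 0, "rz": -0.164, "fingers": 1}, {"x": -78.9, "y": -139.6, "z": 14, "rx": 0, "ry": 0, "rz": -0.164, "fingers": 1}, {"x": -78.9, "y": -139.6, "z": 14, "rx": 0, "ry": 0, "rz": -0.164, "fingers": 1}], "force": 20}}

```text
time_s: 31.2
tool_pos: [0.4436, 0.1075, 0.056]
tool_rot: [179.9, 0.0, 96.3]
force: [-0.1, 0.2, 5.0]
grip_width: 0.0598
grasp_force: 20.0
```

```bash
python3 -c "
from h import *
snap('side','g7s');snap('top','g7')
b=cv2.imread('pics/g7s.png')[130:310,190:350];a=cv2.imread('pics/g7.png')[145:285,160:410];o=np.zeros((450,800,3),'uint8');o[:450,:400]=cv2.resize(b,(400,450));o[:220,405:798]=cv2.resize(a,(393,220));cv2.imwrite('pics/g7c.png',o)
rel((.5775,.0109,.0730),86.9)"
```

```text
31.3 [0.4436 0.1075 0.056 ] [1.7994e+02 4.0000e-02 9.6290e+01] shift [-110.7  122.5  -16.8] rot [0.0011 0.0007 0.164 ] w 0.0599 F [-0.8 -0.3  6.2]
```

View pics/g7c.png

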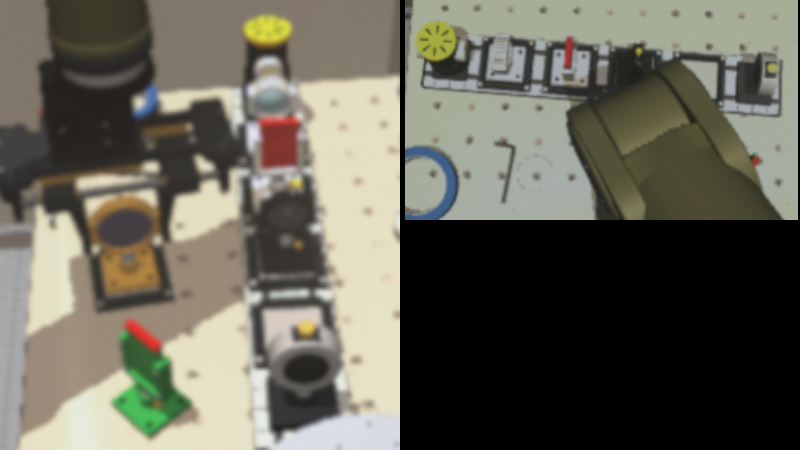

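Call:
{"fn": "drive_tool", "kwargs": {"moves": [{"x": 0, "y": 0, "z": -15, "rx": 0, "ry": 0, "rz": 0, "fingers": 1}, {"x": 0, "y": 0, "z": -55, "rx": 0, "ry": 0, "rz": 0, "fingers": 1}, {"x": 0, "y": 0, "z": -100, "rx": 0, "ry": 0, "rz": 0, "fingers": 1}, {"x": -12, "y": 13, "z": -128, "rx": 0, "ry": 0, "rz": 0.02, "fingers": 1}, {"x": -38, "y": 42, "z": -128, "rx": 0, "ry": 0, "rz": 0.06, "fingers": 1}, {"x": -70, "y": 77, "z": -128, "rx": 0, "ry": 0, "rz": 0.1, "fingers": 1}, {"x": -98, "y": 108, "z": -128, "rx": 0, "ry": 0, "rz": 0.15, "fingers": 1}, {"x": -110.7, "y": 122.5, "z": -126, "rx": 0, "ry": 0, "rz": 0.164, "fingers": 1}, {"x": -110.7, "y": 122.5, "z": -115, "rx": 0, "ry": 0, "rz": 0.164, "fingers": 1}, {"x": -110.7, "y": 122.5, "z": -85, "rx": 0, "ry": 0, "rz": 0.164, "fingers": 1}, {"x": -110.7, "y": 122.5, "z": -50, "rx": 0, "ry": 0, "rz": 0.164, "fingers": 1}, {"x": -110.7, "y": 122.5, "z": -33, "rx": 0, "ry": 0, "rz": 0.164, "fingers": 1}, {"x": -110.7, "y": 122.5, "z": -27, "rx": 0, "ry": 0, "rz": 0.164, "fingers": 1}, {"x": -110.7, "y": 122.5, "z": -25, "rx": 0, "ry": 0, "rz": 0.164, "fingers": 1}, {"x": -110.7, "y": 122.5, "z": -23, "rx": 0, "ry": 0, "rz": 0.164, "fingers": 1}, {"x": -110.7, "y": 122.5, "z": -21, "rx": 0, "ry": 0, "rz": 0.164, "fingers": 1}, {"x": -110.7, "y": 122.5, "z": -19.5, "rx": 0, "ry": 0, "rz": 0.164, "fingers": 1}, {"x": -110.7, "y": 122.5, "z": -18.5, "rx": 0, "ry": 0, "rz": 0.164, "fingers": 1}, {"x": -110.7, "y": 122.5, "z": -18.5, "rx": 0, "ry": 0, "rz": 0.164, "fingers": 1}], "force": 20}}

```text
time_s: 33.67
tool_pos: [0.577, 0.0111, 0.0741]
tool_rot: [180.0, 0.0, 86.9]
force: [-1.3, -0.3, -0.6]
grip_width: 0.0598
grasp_force: 20.0
```

Call:
{"fn": "drive_tool", "kwargs": {"moves": [{"x": 0, "y": 0, "z": 0.6, "rx": 0, "ry": 0, "rz": 0, "fingers": 1}, {"x": 0, "y": 0, "z": 1, "rx": 0, "ry": 0, "rz": 0, "fingers": 1}, {"x": 0, "y": 0, "z": 1, "rx": 0, "ry": 0, "rz": 0, "fingers": 1}], "force": 20}}

```text
time_s: 34.05
tool_pos: [0.577, 0.0111, 0.074]
tool_rot: [180.0, 0.1, 86.9]
force: [-3.3, -0.9, 8.0]
grip_width: 0.0599
grasp_force: 20.0
```

Call:
{"fn": "drive_tool", "kwargs": {"moves": [{"x": 0, "y": 0, "z": 0, "rx": 0, "ry": 0, "rz": 0, "fingers": 0}, {"x": 0, "y": 0, "z": 0, "rx": 0, "ry": 0, "rz": 0, "fingers": -0.6}, {"x": 0, "y": 0, "z": 0, "rx": 0, "ry": 0, "rz": 0, "fingers": -1}, {"x": 0, "y": 0, "z": 0, "rx": 0, "ry": 0, "rz": 0, "fingers": -1}, {"x": 0, "y": 0, "z": -30, "rx": 0, "ry": 0, "rz": 0, "fingers": -1}, {"x": 0, "y": 0, "z": -80, "rx": 0, "ry": 0, "rz": 0, "fingers": -1}, {"x": 0, "y": 0, "z": -130, "rx": 0, "ry": 0, "rz": 0, "fingers": -1}, {"x": 0, "y": 0, "z": -180, "rx": 0, "ry": 0, "rz": 0, "fingers": -1}, {"x": -40, "y": -20, "z": -210, "rx": 0, "ry": 0, "rz": 0, "fingers": -1}, {"x": -85, "y": -45, "z": -210, "rx": 0, "ry": 0, "rz": 0, "fingers": -1}, {"x": -130, "y": -65, "z": -210, "rx": 0, "ry": 0, "rz": 0, "fingers": -1}, {"x": -170, "y": -80, "z": -210, "rx": 0, "ry": 0, "rz": 0, "fingers": -1}, {"x": -210, "y": -90, "z": -210, "rx": 0, "ry": 0, "rz": 0, "fingers": -1}, {"x": -250, "y": -90, "z": -210, "rx": 0, "ry": 0, "rz": 0, "fingers": -1}, {"x": -250, "y": -90, "z": -210, "rx": 0, "ry": 0, "rz": 0, "fingers": -1}, {"x": -250, "y": -90, "z": -210, "rx": 0, "ry": 0, "rz": 0, "fingers": -1}], "force": 20}}

```text
time_s: 36.05
tool_pos: [0.4738, -0.2329, 0.2827]
tool_rot: [180.0, -0.1, 86.9]
force: [0.6, -0.4, -0.5]
grip_width: 0.0868
grasp_force: 0.0
```

```bash
python3 -c "
from h import *
snap('side','g8s');snap('top','g8')
b=cv2.imread('pics/g8s.png')[130:330,190:350];a=cv2.imread('pics/g8.png')[145:285,160:410];o=np.zeros((600,800,3),'uint8');o[:450,:360]=cv2.resize(b,(360,450));o[:246,360:800]=cv2.resize(a,(440,246),interpolation=2);o[250:600,360:800]=cv2.resize(a[10:70,40:230][:, :],(440,350)) if 0 else cv2.resize(a[10:75,45:215],(440,168)).repeat(1,0) if 0 else 0;o[260:428,360:800]=cv2.resize(a[10:75,45:215],(440,168),interpolation=2);cv2.imwrite('pics/g8c.png',o)"
```

```text
(no output)
```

View pics/g8c.png

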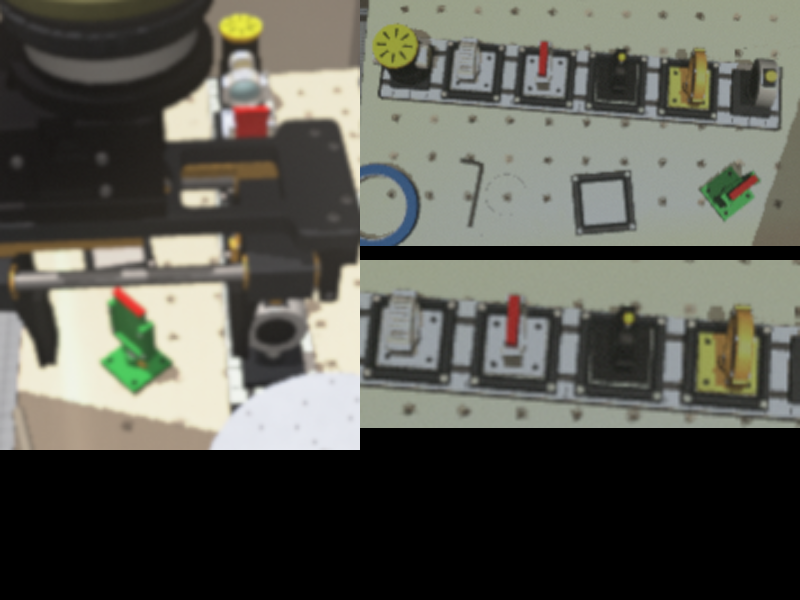

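The top view shows lens, red filter, iris and wafer holder counting from the lamp, each with its foot inside its nest. The spare saddle is empty, and the arm touches nothing.

```bash
python3 -c "
from h import *
print(workorder.sign_off())"
```

```text
the job is handed in; nothing more can be done
None
```

The mounts now stand lens, red filter, iris, wafer holder counting from the lamp, each seated in its saddle with the spare empty; I handed the job in at about 36 s, and sign-off returned no verdict.

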